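# Feel which pivot lid binds and stow the finial in the other side

### The job

One of the two swivelling lids of the new wooden box binds part-way round. Swing each lid gently by its knob to find out which; lean lightly, with about 5 N, on the binding one where it stops for half a second, but do not force it. Then leave the binding lid closed and the good lid swung fully open, with the pale turned finial standing upright in the compartment of the good lid, without disturbing the walnut finial, the glue bottle or the tub.

Things in the scene. Friction and masses are not known exactly. Their poses are not given: they have to be found in the camera images.
- case: twin box fixed to the bench, 110 mm (x) by 288 mm (y) by 60 mm high without lids; origin at the centre of its underside, x to its rear (away from the robot), y to its left, z up. A solid middle bar 60 mm wide (y -30 to 30 mm) parts two compartments, each inside x -49 to 49 mm and y 30 to 138 mm (left) or -30 to -138 mm (right), floor 6 mm up; walls 6 mm. A fully open lid still covers the compartment behind x = 37 mm
- lid_l (a joint): swing of the left (+y) lid, rad: 0 closed, 1.6 at its open stop; growing turns the lid clockwise seen from above, so that it slides outward and round to behind the box. Level maple board 110 x 128 x 8 mm lying on the box, top at 68 mm, on a vertical pivot; rubs lightly (about 1 N at the knob) and stays where it is left, starts closed or up to 0.15 ajar
- lid_l_knob (a point): middle of the dark upright round knob of the left (+y) lid, 22 mm across, 32 mm high, its middle 16 mm above the lid's top (84 mm over the bench); 99 mm from the pivot (closed: 80 mm in front of it and 59 mm outward, in the case's axes)
- lid_l_pivot (a point): the left (+y) lid's vertical pivot axis (brass pin at a rear corner of the lid beside the middle bar), at the height of the lid's top; 47 mm behind the case's centre and 26 mm to that side
- lid_r (a joint): swing of the right (-y) lid, rad: 0 closed, 1.6 at its open stop; growing turns the lid anticlockwise seen from above, so that it slides outward and round to behind the box. Level maple board 110 x 128 x 8 mm lying on the box, top at 68 mm, on a vertical pivot; rubs lightly (about 1 N at the knob) and stays where it is left, starts closed or up to 0.15 ajar
- lid_r_knob (a point): middle of the dark upright round knob of the right (-y) lid, 22 mm across, 32 mm high, its middle 16 mm above the lid's top (84 mm over the bench); 99 mm from the pivot (closed: 80 mm in front of it and 59 mm outward, in the case's axes)
- lid_r_pivot (a point): the right (-y) lid's vertical pivot axis (brass pin at a rear corner of the lid beside the middle bar), at the height of the lid's top; 47 mm behind the case's centre and 26 mm to that side
- strain (a joint): how far the pivots' bearing inside the middle bar is being strained by a lid forced against its bind, m: 0 unless the binding lid is pushed beyond the point where it stops; not visible from outside. The bind is springy, about 0.4 N more per mm at the knob, and begins somewhere between 0.4 and 0.75 rad of the lid's swing, on one lid only, different each time; a push of 4 N at the knob gives about 0.0009, of 10 N about 0.003, of 15 N about 0.005
- finial_mid (a point): centre (half-way up) of the pale maple turned finial, a slim upright piece 70 mm high, foot 32 mm across, body 22 to 24 mm across, 50 g; z axis along it. Stands on the bench to one side of the box
- walnut_finial_mid (a point): centre of a dark walnut finial of the same shape on the other side of the box; to be left alone
- glue: yellow glue bottle 52 mm across, 150 mm high; origin under its centre; leave alone
- tub: white plastic tub 90 mm across, 85 mm high; origin under its centre; leave alone
There are look-alikes about, which are no part of the job. Of the things that look like the part that bears finial_mid, the largest one is meant.

How it is judged:
On the way:
1. the binding lid has been leaned on lightly at its bind (about 3.5 N or more at the knob) (value of joint strain above 0.0006 m), for 0.2 s.
At the end, for the whole second after the job is handed in: The good lid is open by more than 1.4 rad, the binding lid is closed to within 0.08 rad, and the pale finial stands upright (within 0.12 rad) on the floor of the compartment that the open lid uncovers (((value of joint lid_l above 1.4 rad and value of joint lid_r below 0.08 rad and y of finial_mid in the frame of case above 0.036 m) or (value of joint lid_r above 1.4 rad and value of joint lid_l below 0.08 rad and y of finial_mid in the frame of case below -0.036 m)) and x of finial_mid in the frame of case between -0.045 and 0.045 m and y of finial_mid in the frame of case between -0.135 and 0.135 m and z of finial_mid in the frame of case between 0.036 and 0.047 m and angle between finial_mid's own z axis and vertical below 0.12 rad); the robot touches nothing.
It fails at once if the binding lid is forced (more than about 17 N at the knob) (value of joint strain above 0.0055 m).
It fails at once if the walnut finial, the glue bottle or the tub is moved more than 20 mm (distance of any of walnut_finial_mid, glue, tub from where it was at the start of the episode above 0.02 m).
It also fails if it takes over 72 s, if anything falls off the work surface, if the arm or the gripper's body presses on something with over 40 N, if the wrist force passes 120 N, or if a joint passes its speed limit or range.

### The arm

A 6-joint arm with a two-finger parallel gripper is mounted at the origin on the work surface. World frame = base frame: x ahead of the robot, y to its left, z up, the work surface at z = 0. Lengths are in m, angles in rad, forces in N, time in s.
With the tool pointing down it reaches from about 0.375 to 0.9 m from the base axis. Payload 3.1 kg.
Tool frame: the origin (TCP) lies at the very end of the fingers, on their centre line; the grasp point (between the pads) lies 19 mm behind it (grip_depth is the distance from the TCP to the grasp point, in m); z points along the fingers, y is the line along which they close (so a half turn about z gives the same grasp; the last joint's range is limited). The gripper opens to 85 mm and grips with 20 to 120 N. Pads are 22 mm wide; open, the fingers measure 114 mm over their backs; the gripper's body (76 mm by 85 mm) begins 54 mm behind the grasp point. The pads swing forward as they close: fully open they stand 13 mm farther back than shut.
Start: joints at [-1.375, 0.527, 1.433, -0, 1.181, -0.178], TCP at [0.228, -0.582, 0.231] pointing down, gripper open.
Joint ranges: [-3.08, 3.08], [-0.75, 2.2], [0.22, 2.44], [-1.43, 4.57], [0, 2.65], [-2.85, 2.85]. Speed limits (rad/s): [2.79, 2.79, 3.14, 3.14, 3.14, 3.14].

### API

Orientations are given as a unit quaternion [x, y, z, w].
In Python, from station import * gives the robot as it stands.
- The arm moves only by the tool apply_moves, never from a script. Its argument "plan" is a list of rows, each a list of 7 numbers: the shift along the tool's x, y, z in m, then the turn, a rotation vector about the tool's x, y, z in rad, then the gripper command: -1 is fully open, 1 is shut, values between are in proportion. In form: [[dx, dy, dz, wx, wy, wz, jaw], ...]. A call has 1 to 8 rows; each row shifts and turns the commanded pose from where the row before left it, along the tool's axes as they then stand; what a row does not reach is not made up. A row lasts 1/8 s, in which the tool goes at most 62.5 mm and 10.7 degrees, less where a joint would pass 70% of its speed; a pose out of reach is approached as far as the arm can. A call is refused whole if a number of a shift passes 0.0625 or a number of a turn 0.188, either way. A call with a gripper value outside its range is refused whole. The fingers move at their own pace and stop on an object; "force" is the grip in N (left out, the last holds). Time passes only in rows, so rows that do not move let the fingers close. It gives the time, the measured TCP pose, the force, the opening and the grip force at its end, in the units of the state.
- sense(): the state, without advancing time (a new reading comes with each control period).
- snapshot(name): name is "scene" or "top" or "wrist"; returns the picture (384x512x3 uint8, red, green, blue); there is no depth.
- calibration(name): a dict with "camera_matrix" (3x3 intrinsics, pixels), "R" (3x3) and "t" (3): a world point X has camera coordinates R X + t; the wrist camera has in their place "mount" (4x4, takes a point from camera to tool coordinates, whose origin is the TCP and whose axes are the flange's). Camera axes: x right, y down, z forward; pixel columns grow to the right and rows downward; lengths in m; the calibration is good to about 2 mm. A picture is of the moment at which its call begins: read the wrist's pose just before it. calibration takes no time and is no camera call.
- sign_off(): hands the job in; it is judged then, once.
The state is a dict: "t": time; "q": joint angles; "qd": joint speeds; "tau": joint torques, N m; "tcp_pos": TCP position; "tool_rot": TCP orientation; "force": force on the tool from outside, world axes, zero at the start; "ft_torque": the same for the moment, N m; "finger_gap": opening from 0.0 (shut) to 1.0 (fully open); "gripper_force": force on a finger pad.
Only numpy, scipy, OpenCV 4.12 (cv2) and the standard library are available. Lean on these libraries where they do the work, as an engineer would, in place of code of your own. Each camera call takes 0.05 s, during which the arm holds its last target. There are 200 camera calls.

## Working session

There is one attempt and no reset: what is moved stays moved. The work goes in short steps, Python scripts to look and compute and a tool call to move; the robot and the scene stay as the last step left them, time stands still between calls to the robot, and variables do not carry over. Pictures are saved under pics/ and viewed, at most 12 in all, crops included, and the job is handed in when it is done.

Besides the shell and the picture viewer there is one more tool, called after ">>>" as name(argument=value, ...) on one line, values as JSON. apply_moves: Moves the arm, as the interface text tells. Its arguments: {"type":"object","properties":{"plan":{"type":"array"},"force":{"type":"number"}},"required":["plan"]}

```bash
mkdir -p pics; ls; python3 - <<'E'
from station import *
import cv2,numpy as np
for n in ("scene","top"):
    cv2.imwrite(f"pics/{n}0.png",snapshot(n)[:,:,::-1]); c=calibration(n); print(n,{k:np.round(v,4).tolist() for k,v in c.items()})
print({k:np.round(v,4).tolist() for k,v in calibration("wrist").items()})
print(sense())
E
```

```text
pics
scene {'camera_matrix': [[410.3803, 0.0, 255.1197], [0.0, 410.3803, 185.9952], [0.0, 0.0, 1.0]], 'R': [[-0.0703, 0.9974, -0.0126], [0.7026, 0.0406, -0.7104], [-0.7081, -0.0588, -0.7037]], 't': [0.0373, -0.2933, 1.3458]}
top {'camera_matrix': [[422.6177, 0.0, 253.7157], [0.0, 422.6177, 187.2681], [0.0, 0.0, 1.0]], 'R': [[-0.0121, -0.9997, -0.0198], [-0.9949, 0.014, -0.0999], [0.1002, 0.0185, -0.9948]], 't': [0.0184, 0.5123, 1.09]}
{'camera_matrix': [[275.1707, 0.0, 256.6716], [0.0, 275.1707, 192.0906], [0.0, 0.0, 1.0]], 'mount': [[0.0008, -0.945, -0.3271, 0.0852], [1.0, 0.0006, 0.0009, 0.0004], [-0.0006, -0.3271, 0.945, -0.1427], [0.0, 0.0, 0.0, 1.0]]}
{'t': 0.1, 'q': array([-1.37550450e+00,  5.28388072e-01,  1.43377629e+00,  2.79239828e-05,
        1.18142160e+00, -1.78455515e-01]), 'qd': array([-0.00101501, -0.00212274, -0.00412681,  0.00043374, -0.00260479,
       -0.00036424]), 'tau': array([ 8.65905167e-05, -4.43304992e+01, -1.78585875e+01, -3.28732513e-04,
        3.86620959e-03,  1.04823124e-05]), 'tcp_pos': array([ 0.22812416, -0.58118252,  0.23042167]), 'tool_rot': array([ 9.82590370e-01,  1.85782593e-01,  4.52126694e-06, -9.96725962e-04]), 'force': array([0.68389252, 0.79688136, 0.78416377]), 'ft_torque': array([ 0.01878125,  0.0248507 , -0.00544773]), 'gripper_force': 0.0, 'finger_gap': 1.0018904302858278}
```

View pics/top0.png

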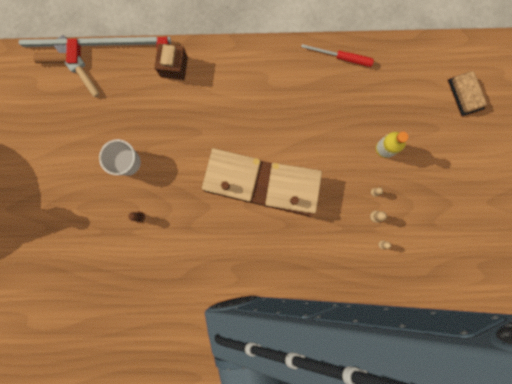

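View pics/scene0.png

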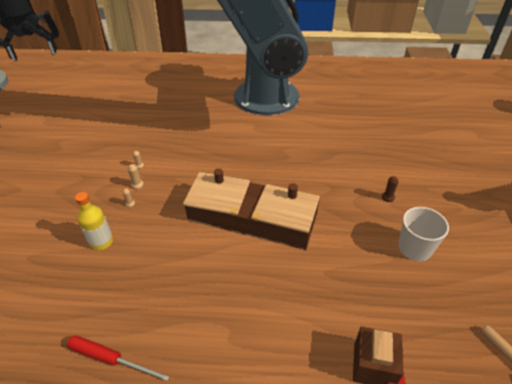

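The top view shows the box centred near (262,182). The left lid's knob is at about (226,186) and the right's at (294,201). The large pale finial is at (378,216), with small look-alikes at (376,191) and (385,245). The glue is at (390,145), the tub at (119,157) and the walnut finial at (137,217).

```bash
cat > h.py <<'E'
from station import *
import cv2,numpy as np
from scipy.spatial.transform import Rotation as Ro
def cam(n,s=None):
    c=calibration(n);K=np.array(c["camera_matrix"])
    if n=="wrist":
        M=np.array(c["mount"]);s=s or sense();T=np.eye(4);T[:3,:3]=Ro.from_quat(s["tool_rot"]).as_matrix();T[:3,3]=s["tcp_pos"]
        W=T@M;R=W[:3,:3].T;t=-R@W[:3,3]
    else: R=np.array(c["R"]);t=np.array(c["t"])
    return K,R,t
def plane(c,uv,z):
    K,R,t=c;d=R.T@np.linalg.solve(K,[uv[0],uv[1],1]);o=-R.T@t
    return o+d*(z-o[2])/d[2]
def proj(c,X):
    K,R,t=c;p=K@(R@np.array(X)+t);return p[:2]/p[2]
E
python3 - <<'E'
from h import *
im=cv2.imread("pics/top0.png");c=cam("top")
hsv=cv2.cvtColor(im,cv2.COLOR_BGR2HSV)
for p in [(240,165),(300,178),(262,185),(330,240),(378,216),(226,186)]: print(p,hsv[p[1],p[0]])
cr=im[135:265,190:420];cv2.imwrite("pics/crop.png",cv2.resize(cr,None,fx=3.4,fy=3.4,interpolation=cv2.INTER_CUBIC))
E
```

```text
(240, 165) [ 17 105 204]
(300, 178) [ 17 106 204]
(262, 185) [ 10 161 111]
(330, 240) [ 14 152 169]
(378, 216) [ 17 103 198]
(226, 186) [ 11 157 114]
```

View pics/crop.png

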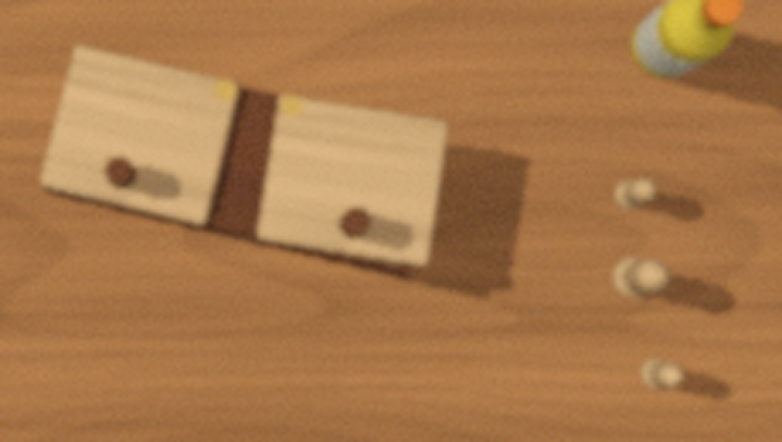

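The crop shows the pins at (226,90) and (290,105), and the knob tops at (120,171) and (354,221). The pale finial's foot is at (632,277) with its top at (652,276). The right lid looks slightly ajar.

```bash
python3 - <<'E'
from h import *
c=cam("top");f=lambda x,y,z:plane(c,(190+(x+.5)/3.4-.5,135+(y+.5)/3.4-.5),z)
pl,pr=f(226,90,.068),f(290,105,.068);kl,kr=f(120,170,.1),f(354,220,.1)
ft,fb=f(653,276,.068),f(630,278,.005)
print("pins",pl,pr,np.linalg.norm(pl-pr)); print("kn",kl,kr,np.linalg.norm(kl-pl),np.linalg.norm(kr-pr)); print("fin",ft,fb)
im=cv2.imread("pics/top0.png");h=cv2.cvtColor(im,cv2.COLOR_BGR2HSV)
m=cv2.inRange(h,(13,40,175),(22,128,255));cs,_=cv2.findContours(m,0,2)
for q in cs:
    if cv2.contourArea(q)>1000:
        r=cv2.boxPoints(cv2.minAreaRect(q)); P=np.array([plane(c,p,.068)[:2] for p in r]);print(P.round(4).tolist(), np.linalg.norm(P-np.roll(P,1,0),axis=1), [np.arctan2(*(b-a)[::-1]).round(3) for a,b in zip(P,np.roll(P,-1,0))])
# bar as dark quad
m=cv2.inRange(h[140:215,195:330],(0,100,0),(13,255,105))
print("walnut/tub/glue", plane(c,(137,217),.035),plane(c,(119,170),.0),plane(c,(384,153),0.0))
E
```

```text
pins [0.57534407 0.00395619 0.068     ] [ 0.56322972 -0.04391305  0.068     ] 0.049378352909315436
kn [0.51254373 0.08128018 0.1       ] [ 0.47387883 -0.08755456  0.1       ] 0.10462734799705156 0.10446130066564939
fin [ 0.43178282 -0.30925455  0.068     ] [ 0.43228407 -0.30903878  0.005     ]
[[0.4645, -0.0174], [0.5728, -0.0371], [0.5497, -0.1624], [0.442, -0.1415]] [0.12617523 0.11010795 0.127409   0.10964318] [np.float64(-0.18), np.float64(-1.753), np.float64(2.951), np.float64(1.392)]
[[0.5072, 0.1461], [0.6144, 0.1193], [0.581, -0.0048], [0.4747, 0.023]] [0.12733171 0.11047316 0.12854688 0.10988868] [np.float64(-0.245), np.float64(-1.834), np.float64(2.886), np.float64(1.312)]
[[1.0097, 0.052], [0.9935, -0.6394], [0.9059, -0.6333], [0.9208, 0.0527]] [0.08885876 0.69160486 0.08781082 0.68619022] [np.float64(-1.594), np.float64(3.072), np.float64(1.549), np.float64(-0.008)]
[[1.0245, 0.6879], [1.0124, 0.1668], [0.9095, 0.1665], [0.9206, 0.6829]] [0.10407193 0.52128953 0.10285417 0.51645039] [np.float64(-1.594), np.float64(-3.139), np.float64(1.549), np.float64(0.049)]
walnut/tub/glue [0.43775655 0.31764934 0.035     ] [ 5.67666391e-01  3.79467826e-01 -2.22044605e-16] [ 0.60339189 -0.34170734  0.        ]
```

>>> apply_moves(plan=[[0.041, -0.037, 0, 0, 0, 0, 0], [0.041, -0.037, 0, 0, 0, 0, 0], [0.041, -0.037, 0, 0, 0, 0, 0], [0.041, -0.037, 0, 0, 0, 0, 0], [0.041, -0.037, 0, 0, 0, 0, 0], [0.041, -0.037, 0, 0, 0, 0, 0], [0.041, -0.037, 0, 0, 0, 0, 0], [0.041, -0.037, 0, 0, 0, 0, 0]], force=20)

```text
t: 1.1
tcp_pos: [0.426, -0.1848, 0.2312]
tool_rot: [0.983, 0.186, -0.0, -0.0]
force: [1.4, -0.2, 0.8]
finger_gap: 0.497
gripper_force: 0.0
```

>>> apply_moves(plan=[[0.041, -0.037, 0.02, 0, 0, 0, 0], [0.041, -0.037, 0.02, 0, 0, -0.08, 0], [0, 0, 0, 0, 0, 0, 0], [0, 0, 0, 0, 0, 0, 0]])

```text
t: 1.6
tcp_pos: [0.4747, -0.0878, 0.1912]
tool_rot: [0.974, 0.225, -0.0, 0.0]
force: [-0.6, -0.7, -0.7]
finger_gap: 0.501
gripper_force: 0.0
```

```bash
python3 - <<'E'
from h import *
s=sense();im=snapshot("wrist");cv2.imwrite("pics/w1.png",im[:,:,::-1]);c=cam("wrist",s)
print(s["tcp_pos"],s["tool_rot"],s["force"],s["finger_gap"])
R=Ro.from_quat(s["tool_rot"]).as_matrix();print("want",R.T@(np.array([.474,-.0874,.074])-s["tcp_pos"]))
for X in ([.474,-.0874,.1],[.474,-.0874,.068],[.5634,-.0438,.068]): print(X,proj(c,X))
E
```

```text
[ 0.47470956 -0.08780071  0.19120665] [ 9.74309110e-01  2.25214698e-01 -3.01711928e-04  8.70431735e-05] [-0.58903871 -0.69184227 -0.68459371] 0.5014783093818013
want [-0.00038822 -0.0006754   0.1172069 ]
[0.474, -0.0874, 0.1] [255.23058107 196.90971093]
[0.474, -0.0874, 0.068] [255.36602238 186.05676624]
[0.5634, -0.0438, 0.068] [255.34954111  80.44906459]
```

View pics/w1.png

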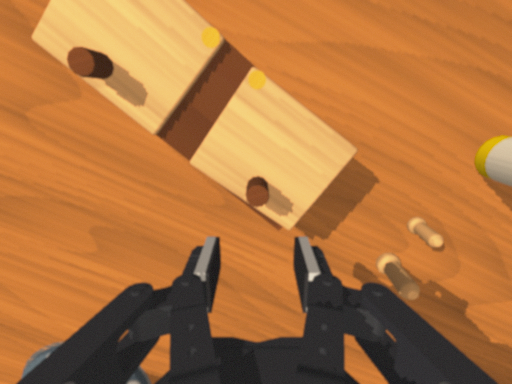

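The wrist view shows the right knob at (258,192) and its pin at (258,79), within about 1 mm of the prediction. I'll descend over it.

>>> apply_moves(plan=[[0, 0, 0.04, 0, 0, 0, 0], [0, 0, 0.04, 0, 0, 0, 0], [0, 0, 0.037, 0, 0, 0, 0], [0, 0, 0, 0, 0, 0, 0.3], [0, 0, 0, 0, 0, 0, 0.3]])

```text
t: 2.28
tcp_pos: [0.4755, -0.089, 0.0754]
tool_rot: [0.975, 0.224, 0.001, 0.001]
force: [-0.4, -0.3, 0.6]
finger_gap: 0.346
gripper_force: 0.0
```

>>> apply_moves(plan=[[0.0004, 0.0085, 0, 0, 0, -0.08, 0.3], [0.0004, 0.008, 0, 0, 0, -0.08, 0.3], [0.0004, 0.008, 0, 0, 0, -0.08, 0.3], [0.0004, 0.008, 0, 0, 0, -0.08, 0.3], [0, 0, 0, 0, 0, 0, 0.3], [0, 0, 0, 0, 0, 0, 0.3]])

```text
t: 3.02
tcp_pos: [0.4943, -0.1144, 0.0755]
tool_rot: [0.926, 0.377, 0.001, 0.001]
force: [-0.2, -0.5, 0.3]
finger_gap: 0.349
gripper_force: 0.0
```

>>> apply_moves(plan=[[0.0004, 0.008, 0, 0, 0, -0.08, 0.3], [0.0004, 0.008, 0, 0, 0, -0.08, 0.3], [0.0004, 0.008, 0, 0, 0, -0.08, 0.3], [0, 0, 0, 0, 0, 0, 0.3], [0, 0, 0, 0, 0, 0, 0.3]])

```text
t: 3.65
tcp_pos: [0.5125, -0.1287, 0.0746]
tool_rot: [0.875, 0.485, 0.0, 0.0]
force: [0.1, 0.1, 0.2]
finger_gap: 0.348
gripper_force: 0.0
```

```bash
cat > f.py <<'E'
from h import *
import sys
s=sense();x=Ro.from_quat(s["tool_rot"]).as_matrix()
F=[]
for i in range(6): F.append(sense()["force"]); snapshot("wrist")
print(s["t"],s["tcp_pos"].round(4),"yaw",np.arctan2(x[1,0],x[0,0]).round(3),"F tool",(x.T@np.mean(F,0)).round(2),"std",np.std(F,0).round(2))
for n,p in (("R",(.5634,-.0438)),("L",(.5762,.0066))):
    d=s["tcp_pos"][:2]-p;print(n,np.hypot(*d).round(4),"theta",((np.arctan2(d[1],d[0])+2.756) if n=="R" else (2.2565-np.arctan2(d[1],d[0]))).round(3))
E
python3 f.py
```

```text
3.65 [ 0.5125 -0.1287  0.0746] yaw 1.012 F tool [ 0.05 -0.21 -0.15] std [0.46 0.31 0.42]
R 0.099 theta 0.645
L 0.1495 theta 4.268
```

>>> apply_moves(plan=[[0.0004, 0.008, 0, 0, 0, -0.08, 0.3], [0.0004, 0.008, 0, 0, 0, -0.08, 0.3], [0.0004, 0.008, 0, 0, 0, -0.08, 0.3], [0, 0, 0, 0, 0, 0, 0.3], [0, 0, 0, 0, 0, 0, 0.3]])

```text
t: 4.58
tcp_pos: [0.5341, -0.1386, 0.0742]
tool_rot: [0.81, 0.586, -0.0, -0.0]
force: [0.1, -0.3, 0.2]
finger_gap: 0.35
gripper_force: 0.0
```

```bash
python3 f.py; python3 - <<'E'
from h import *
cv2.imwrite("pics/w2.png",snapshot("wrist")[:,:,::-1])
E
```

```text
4.575 [ 0.5341 -0.1386  0.0742] yaw 1.253 F tool [ 0.11 -0.11  0.06] std [0.64 0.28 0.44]
R 0.0993 theta 0.886
L 0.1512 theta 4.109
```

View pics/w2.png

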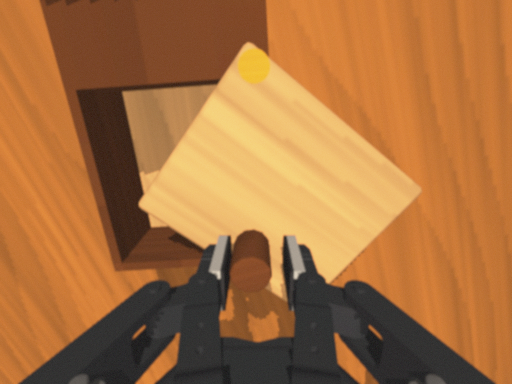

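The wrist view shows the knob at (251,262) caged between the fingers and the right lid following freely past 0.8 rad, so the right lid is good. I'll open it fully.

>>> apply_moves(plan=[[0.0004, 0.008, 0, 0, 0, -0.08, 0.3], [0.0004, 0.008, 0, 0, 0, -0.08, 0.3], [0.0004, 0.008, 0, 0, 0, -0.08, 0.3], [0.0004, 0.008, 0, 0, 0, -0.08, 0.3], [0.0004, 0.008, 0, 0, 0, -0.08, 0.3], [0.0004, 0.008, 0, 0, 0, -0.08, 0.3], [0.0004, 0.008, 0, 0, 0, -0.08, 0.3], [0.0004, 0.008, 0, 0, 0, -0.08, 0.3]])

```text
t: 5.92
tcp_pos: [0.5965, -0.1376, 0.0741]
tool_rot: [0.583, 0.812, -0.0, -0.001]
force: [-0.6, 0.2, 0.8]
finger_gap: 0.349
gripper_force: 0.7
```

>>> apply_moves(plan=[[0.0004, 0.008, 0, 0, 0, -0.05, 0.3], [0, 0.002, 0, 0, 0, 0, 0.3], [0, 0, 0, 0, 0, 0, 0.3]])

```text
t: 6.3
tcp_pos: [0.6067, -0.1343, 0.0742]
tool_rot: [0.564, 0.826, 0.0, 0.0]
force: [-0.3, 0.9, -0.8]
finger_gap: 0.348
gripper_force: 0.0
```

```bash
python3 f.py
```

```text
6.3 [ 0.6067 -0.1343  0.0742] yaw 1.943 F tool [ 0.26 -0.15  0.12] std [0.48 0.58 0.43]
R 0.1003 theta 1.631
L 0.1441 theta 3.614
```

>>> apply_moves(plan=[[0, 0, 0, 0, 0, 0, 0], [0, 0, -0.05, 0, 0, 0, 0], [0, 0, -0.05, 0, 0, 0, 0], [0.0593, -0.002, 0, 0, 0, 0, 0], [0.0593, -0.002, 0, 0, 0, 0, 0], [0.0593, -0.002, 0, 0, 0, 0, 0], [0.0593, -0.002, 0, 0, 0, -0.157, 0], [0, 0, 0, 0, 0, -0.157, 0]])

```text
t: 7.6
tcp_pos: [0.5096, 0.0874, 0.1743]
tool_rot: [0.423, 0.906, -0.0, -0.001]
force: [-0.3, -0.2, 0.8]
finger_gap: 0.502
gripper_force: 0.0
```

```bash
python3 f.py; python3 - <<'E'
from h import *
s=sense();im=snapshot("wrist")[:,:,::-1].copy();c=cam("wrist",s)
for n,X in dict(knobtop=[.5133,.0836,.1],pin=[.5762,.0066,.068]).items(): p=proj(c,X);print(n,p);cv2.circle(im,tuple(int(v) for v in p),3,(255,0,0),1)
cv2.imwrite("pics/w3.png",im)
R=Ro.from_quat(s["tool_rot"]).as_matrix();print("want",R.T@(np.array([.5133,.0836,.074])-s["tcp_pos"]))
E
```

```text
7.6 [0.5096 0.0874 0.1743] yaw 2.268 F tool [-0.24  0.05 -0.62] std [0.42 0.14 0.33]
R 0.1418 theta 4.716
L 0.1047 theta -0.004
knobtop [256.28002147 201.06925905]
pin [256.36820283 276.90847041]
want [0.00053214 0.00035246 0.10036309]
```

View pics/w3.png

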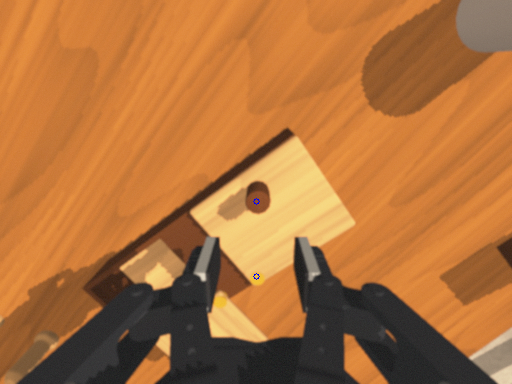

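The predictions fall on the left knob at (257,200) and its pin at (256,277). I'll descend and swing it in small steps.

>>> apply_moves(plan=[[0, 0, 0.04, 0, 0, 0, 0], [0, 0, 0.04, 0, 0, 0, 0], [0, 0, 0.02, 0, 0, 0, 0], [0, 0, 0, 0, 0, 0, 0.3], [-0.0004, 0.008, 0, 0, 0, 0.08, 0.3], [-0.0004, 0.008, 0, 0, 0, 0.08, 0.3], [-0.0004, 0.008, 0, 0, 0, 0.08, 0.3], [-0.0004, 0.008, 0, 0, 0, 0.08, 0.3]])

```text
t: 8.95
tcp_pos: [0.5403, 0.0991, 0.0752]
tool_rot: [0.568, 0.823, -0.0, -0.0]
force: [-2.2, -0.8, -0.8]
finger_gap: 0.346
gripper_force: 0.8
```

>>> apply_moves(plan=[[-0.0004, 0.008, 0, 0, 0, 0.08, 0.3], [-0.0002, 0.006, 0, 0, 0, 0.06, 0.3], [0, 0, 0, 0, 0, 0, 0.3], [0, 0, 0, 0, 0, 0, 0.3]])

```text
t: 9.45
tcp_pos: [0.5545, 0.1032, 0.0751]
tool_rot: [0.622, 0.783, 0.001, 0.001]
force: [0.1, 0.3, -0.7]
finger_gap: 0.349
gripper_force: 0.0
```

```bash
python3 f.py
```

```text
9.45 [0.5545 0.1032 0.0751] yaw 1.798 F tool [-0.21 -0.2  -0.15] std [0.4  0.49 0.57]
R 0.1472 theta 4.387
L 0.099 theta 0.465
```

No bind yet at 0.42, so I'll go on in small steps.

>>> apply_moves(plan=[[-0.0004, 0.008, 0, 0, 0, 0.08, 0.3], [-0.0002, 0.006, 0, 0, 0, 0.06, 0.3], [0, 0, 0, 0, 0, 0, 0.3], [0, 0, 0, 0, 0, 0, 0.3]])

```text
t: 10.25
tcp_pos: [0.5678, 0.1055, 0.0743]
tool_rot: [0.675, 0.738, 0.0, 0.0]
force: [-0.0, 1.0, -0.5]
finger_gap: 0.353
gripper_force: 0.0
```

```bash
python3 f.py
```

```text
10.25 [0.5678 0.1055 0.0743] yaw 1.659 F tool [ 0.04 -0.02  0.03] std [0.51 0.52 0.39]
R 0.1493 theta 4.298
L 0.0992 theta 0.601
```

>>> apply_moves(plan=[[-0.0004, 0.008, 0, 0, 0, 0.08, 0.3], [-0.0002, 0.006, 0, 0, 0, 0.06, 0.3], [0, 0, 0, 0, 0, 0, 0.3], [0, 0, 0, 0, 0, 0, 0.3]])

```text
t: 11.05
tcp_pos: [0.5798, 0.1058, 0.074]
tool_rot: [0.725, 0.689, -0.001, -0.001]
force: [-5.5, -0.0, 3.7]
finger_gap: 0.351
gripper_force: 2.7
```

```bash
python3 f.py
```

```text
11.05 [0.5798 0.1058 0.074 ] yaw 1.519 F tool [-0.46 -5.21 -3.33] std [0.4  0.4  0.53]
R 0.1505 theta 4.218
L 0.0992 theta 0.722
```

The left lid binds at about 0.65 rad, where I'm pushing with 5.2 N. I'll hold for 0.5 s, then close it.

>>> apply_moves(plan=[[0, 0, 0, 0, 0, 0, 0.3], [0, 0, 0, 0, 0, 0, 0.3], [0, 0, 0, 0, 0, 0, 0.3], [0, 0, 0, 0, 0, 0, 0.3], [-0.0004, -0.008, 0, 0, 0, -0.08, 0.3], [-0.0004, -0.008, 0, 0, 0, -0.08, 0.3], [-0.0004, -0.008, 0, 0, 0, -0.08, 0.3]])

```text
t: 12.22
tcp_pos: [0.5597, 0.1038, 0.0746]
tool_rot: [0.637, 0.771, 0.002, 0.002]
force: [0.8, 1.1, -0.8]
finger_gap: 0.348
gripper_force: 0.4
```

>>> apply_moves(plan=[[-0.0004, -0.008, 0, 0, 0, -0.08, 0.3], [-0.0004, -0.008, 0, 0, 0, -0.08, 0.3], [-0.0004, -0.008, 0, 0, 0, -0.08, 0.3], [-0.0004, -0.008, 0, 0, 0, -0.08, 0.3], [-0.0004, -0.008, 0, 0, 0, -0.08, 0.3], [-0.0003, -0.007, 0, 0, 0, -0.07, 0.3], [0, 0, 0, 0, 0, 0, 0.3]])

```text
t: 13.1
tcp_pos: [0.5168, 0.0841, 0.0746]
tool_rot: [0.441, 0.897, 0.001, 0.001]
force: [0.2, 0.3, -1.3]
finger_gap: 0.35
gripper_force: 0.0
```

```bash
python3 f.py
```

```text
13.1 [0.5168 0.0841 0.0746] yaw 2.227 F tool [ 0.35  0.3  -0.11] std [0.6  0.37 0.91]
R 0.1361 theta 4.676
L 0.0976 theta 0.032
```

>>> apply_moves(plan=[[0, -0.004, 0, 0, 0, -0.03, 0.3], [0, -0.003, 0, 0, 0, 0, 0.3], [0, 0, 0, 0, 0, 0, 0.3]])

```text
t: 13.78
tcp_pos: [0.5103, 0.0801, 0.0745]
tool_rot: [0.428, 0.904, 0.0, 0.0]
force: [1.6, 1.7, -0.7]
finger_gap: 0.353
gripper_force: 1.4
```

```bash
python3 f.py
```

```text
13.775 [0.5103 0.0801 0.0745] yaw 2.257 F tool [ 0.75  3.16 -0.34] std [0.69 0.46 0.63]
R 0.1348 theta 4.731
L 0.0987 theta -0.045
```

>>> apply_moves(plan=[[0, 0.004, 0, 0, 0, 0, 0.2], [0, 0, -0.055, 0, 0, 0, 0], [0, 0, -0.055, 0, 0, 0, 0], [-0.0359, -0.0438, 0, 0, 0, 0, -0.4], [-0.0359, -0.0438, 0, 0, 0, 0, -0.4], [-0.0359, -0.0438, 0, 0, 0, 0, -0.4], [-0.0359, -0.0438, 0, 0, 0, 0, -0.4], [-0.0359, -0.0438, 0, 0, 0, 0, -0.4]])

```text
t: 15.08
tcp_pos: [0.4563, -0.1966, 0.1841]
tool_rot: [0.428, 0.904, -0.0, -0.001]
force: [0.8, 0.5, 0.2]
finger_gap: 0.703
gripper_force: 0.0
```

>>> apply_moves(plan=[[-0.0359, -0.0438, 0, 0, 0, 0, -0.4], [-0.0359, -0.0438, 0, 0, 0, 0, -0.4], [0, 0, 0, 0, 0, -0.158, -0.4], [0, 0, 0, 0, 0, -0.158, -0.4], [0, 0, 0, 0, 0, -0.158, -0.4], [0, 0, 0, 0, 0, -0.158, -0.4], [0, 0, 0, 0, 0, 0, -0.4], [0, 0, 0, 0, 0, 0, -0.4]])

```text
t: 16.08
tcp_pos: [0.4351, -0.306, 0.1841]
tool_rot: [0.127, 0.992, 0.0, -0.001]
force: [0.4, -0.2, -0.3]
finger_gap: 0.698
gripper_force: 0.0
```

```bash
python3 f.py; python3 - <<'E'
from h import *
s=sense();im=snapshot("wrist")[:,:,::-1].copy();c=cam("wrist",s)
for z in (0,.07): p=proj(c,[.432,-.309,z]);print(p);cv2.circle(im,tuple(int(v) for v in p),2,(255,0,0),1)
cv2.imwrite("pics/w4.png",im)
R=Ro.from_quat(s["tool_rot"]).as_matrix();print("want",R.T@(np.array([.432,-.309,.03])-s["tcp_pos"]))
t=snapshot("top")[:,:,::-1];cv2.imwrite("pics/t4.png",cv2.resize(t[120:280,100:440],None,fx=2.3,fy=2.3,interpolation=2))
E
```

```text
16.075 [ 0.4351 -0.306   0.1841] yaw 2.888 F tool [ 0.16 -0.44  0.11] std [0.67 0.49 0.31]
R 0.2919 theta 0.73
L 0.3429 theta 4.251
[253.65923815 166.98068616]
[252.8863257  184.22348526]
want [ 0.00262138 -0.00357731  0.15431395]
```

View pics/w4.png

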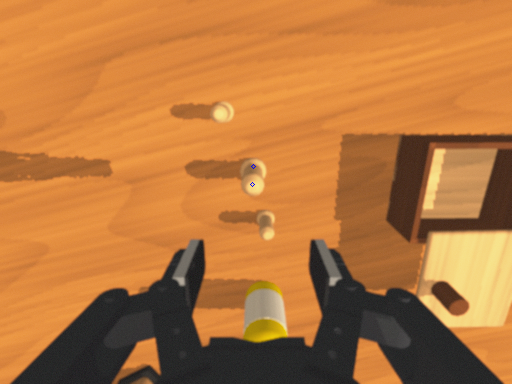

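View pics/t4.png

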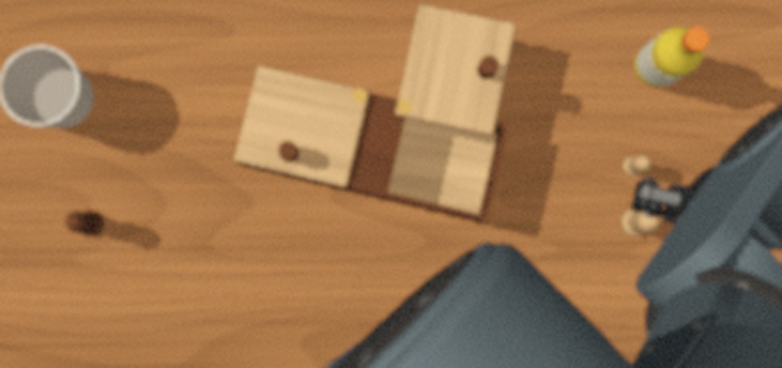

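The wrist view shows the pale finial at (253,175), right on the prediction. The top view shows the left lid closed and the right lid open. I'll grasp the finial.

>>> apply_moves(plan=[[0.0026, -0.0036, 0.05, 0, 0, 0, -0.4], [0, 0, 0.05, 0, 0, 0, -0.4], [0, 0, 0.035, 0, 0, 0, -0.4], [0, 0, 0.019, 0, 0, 0, -0.4], [0, 0, 0, 0, 0, 0, 0.2], [0, 0, 0, 0, 0, 0, 0.6], [0, 0, 0, 0, 0, 0, 0.8], [0, 0, 0, 0, 0, 0, 0.8]], force=25)

```text
t: 17.48
tcp_pos: [0.4324, -0.3094, 0.0312]
tool_rot: [0.126, 0.992, -0.001, 0.001]
force: [0.7, 0.2, -1.6]
finger_gap: 0.264
gripper_force: 24.5
```

>>> apply_moves(plan=[[0, 0, 0, 0, 0, 0, 0.8], [0, 0, -0.03, 0, 0, 0, 0.8], [0, 0, -0.05, 0, 0, 0, 0.8], [0, 0, -0.05, 0, 0, 0, 0.8], [0, 0, 0, 0, 0, 0, 0.8]])

```text
t: 18.1
tcp_pos: [0.4341, -0.3111, 0.1643]
tool_rot: [0.125, 0.992, -0.003, 0.004]
force: [-0.6, -0.9, -1.2]
finger_gap: 0.269
gripper_force: 24.7
```

```bash
python3 f.py; python3 - <<'E'
from h import *
s=sense();print(s["finger_gap"]*85,s["gripper_force"]);c=cam("top");t=snapshot("top")[:,:,::-1]
cv2.imwrite("pics/w5.png",snapshot("wrist")[:,:,::-1])
# compartment: target
cc=np.array([.5243,-.007]);r=Ro.from_euler("z",-.25).as_matrix()[:2,:2]
X=np.r_[cc+r@[-.006,-.084],.033];R=Ro.from_quat(s["tool_rot"]).as_matrix();print(X,"want",R.T@(X-s["tcp_pos"]))
E
```

```text
18.1 [ 0.4341 -0.3111  0.1643] yaw 2.89 F tool [ 0.04 -0.1   0.92] std [0.51 0.52 0.33]
R 0.2969 theta 0.735
L 0.348 theta 4.248
22.590342045927642 24.7098278417252
[ 0.49770459 -0.08690422  0.033     ] want [-0.00961844  0.23066672  0.12614692]
```

View pics/w5.png

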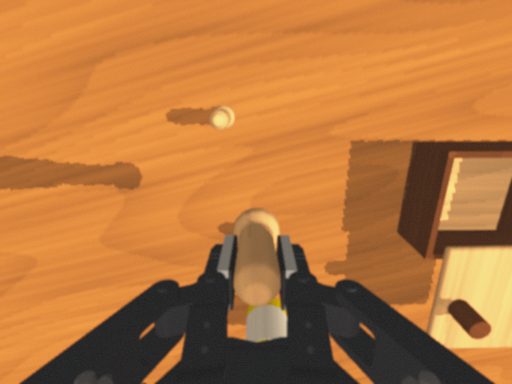

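The finial is held upright between the pads at (257,255). I'll carry it over the open compartment.

>>> apply_moves(plan=[[-0.002, 0.046, 0, 0, 0, 0, 0.8], [-0.002, 0.046, 0, 0, 0, 0, 0.8], [-0.002, 0.046, 0, 0, 0, 0, 0.8], [-0.002, 0.046, 0, 0, 0, 0, 0.8], [-0.002, 0.046, 0, 0, 0, 0, 0.8], [0, 0, 0, 0, 0, 0, 0.8], [0, 0, 0, 0, 0, 0, 0.8], [0, 0, 0, 0, 0, 0, 0.8]])

```text
t: 19.5
tcp_pos: [0.4989, -0.0899, 0.16]
tool_rot: [0.126, 0.992, -0.0, -0.0]
force: [-0.8, -0.4, -0.1]
finger_gap: 0.267
gripper_force: 24.8
```

```bash
python3 f.py; python3 - <<'E'
from h import *
s=sense();cv2.imwrite("pics/w6.png",snapshot("wrist")[:,:,::-1])
R=Ro.from_quat(s["tool_rot"]).as_matrix();print("want",R.T@(np.array([.4977,-.0869,.0375])-s["tcp_pos"]),R[:,2])
E
```

```text
19.5 [ 0.4989 -0.0899  0.16  ] yaw 2.888 F tool [ 0.12 -0.16  0.67] std [0.52 0.4  0.33]
R 0.0793 theta 0.235
L 0.1237 theta 4.503
want [0.00183342 0.00212663 0.12282756] [ 1.75801125e-05 -9.31518777e-06 -1.00000000e+00]
```

View pics/w6.png

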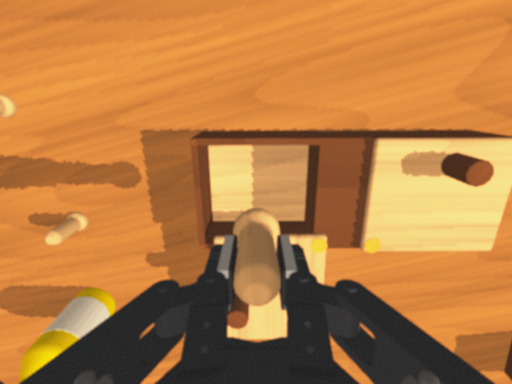

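The compartment spans columns 205 to 310, centred under the tool. I'll lower the finial.

>>> apply_moves(plan=[[0.002, 0.002, 0.04, 0, 0, 0, 0.8], [0, 0, 0.04, 0, 0, 0, 0.8], [0, 0, 0.03, 0, 0, 0, 0.8], [0, 0, 0.008, 0, 0, 0, 0.8], [0, 0, 0.0045, 0, 0, 0, 0.8], [0, 0, 0, 0, 0, 0, 0.8], [0, 0, 0, 0, 0, 0, 0.8]])

```text
t: 20.72
tcp_pos: [0.4983, -0.0866, 0.0388]
tool_rot: [0.126, 0.992, -0.0, 0.001]
force: [0.7, -0.0, -0.2]
finger_gap: 0.271
gripper_force: 24.8
```

```bash
python3 f.py
```

```text
20.725 [ 0.4983 -0.0866  0.0388] yaw 2.89 F tool [0.18 0.09 0.86] std [0.47 0.44 0.35]
R 0.0779 theta 0.196
L 0.1215 theta 4.523
```

Still about 1.5 mm above the floor. I'll lower a little, release and rise.

>>> apply_moves(plan=[[0, 0, 0.0015, 0, 0, 0, 0.8], [0, 0, 0, 0, 0, 0, 0.8], [0, 0, 0, 0, 0, 0, 0.4], [0, 0, 0, 0, 0, 0, 0.1], [0, 0, 0, 0, 0, 0, 0.0], [0, 0, 0, 0, 0, 0, 0.0]])

```text
t: 21.78
tcp_pos: [0.4976, -0.0863, 0.0362]
tool_rot: [0.126, 0.992, 0.0, -0.0]
force: [-0.4, 0.9, -0.4]
finger_gap: 0.495
gripper_force: 0.0
```

>>> apply_moves(plan=[[0, 0, -0.02, 0, 0, 0, 0], [0, 0, -0.04, 0, 0, 0, 0], [0, 0, -0.06, 0, 0, 0, 0], [-0.03, 0.04, -0.02, 0, 0, 0, 0], [0.05, -0.01, -0.02, 0, 0, 0, 0], [0.05, 0, 0, 0, 0, 0, 0], [0.04, 0, 0, 0, 0, 0, 0], [0, 0, 0, 0, 0, 0, 0]])

```text
t: 22.78
tcp_pos: [0.3945, -0.0283, 0.1961]
tool_rot: [0.125, 0.992, 0.001, -0.002]
force: [1.3, -0.5, 0.1]
finger_gap: 0.5
gripper_force: 0.0
```

```bash
python3 f.py; python3 - <<'E'
from h import *
a=snapshot("top")[100:300,90:430,::-1];b=snapshot("scene")[110:280,60:470,::-1]
a=cv2.resize(a,(510,300));b=cv2.resize(b,(510,212));cv2.imwrite("pics/fin.png",np.vstack([a,b]))
E
```

```text
22.775 [ 0.3945 -0.0283  0.1961] yaw 2.89 F tool [-0.38  0.08 -0.19] std [0.46 0.46 0.23]
R 0.1696 theta 5.806
L 0.185 theta 5.208
```

View pics/fin.png

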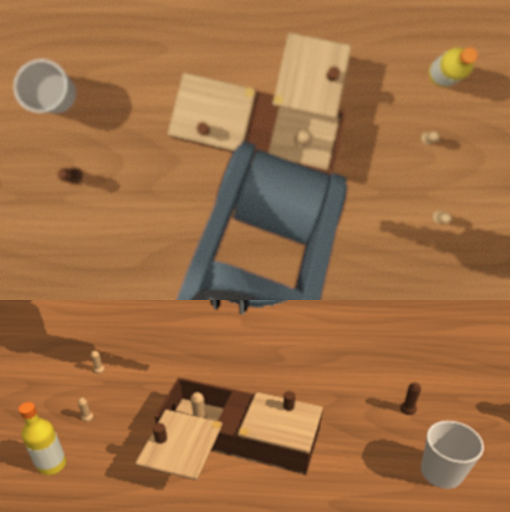

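The finial stands upright in the right compartment: (304,137) in the top view and (197,405) in the scene view. The left lid is closed, the right lid is open, and everything else is where it was.

```bash
python3 -c "
from station import *
print(sign_off())"
```

```text
the job is handed in; nothing more can be done
None
```

The left lid is the binding one: it stops at about 0.65 rad. I leaned on it there with about 5 N for more than half a second and then closed it; the right lid is fully open with the pale finial upright in its compartment, nothing else was disturbed, and the job is handed in (no verdict was returned).

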